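# Shut the egg carton and slide it home between the canisters

## Robot

A 6-joint arm with a two-finger parallel gripper is mounted at the origin on a cart in front of the work surface, level with it; the furniture and walls round the work are solid. World frame = base frame: x ahead of the robot, y to its left, z up, the work surface at z = 0. Lengths are in mm, angles in rad, forces in N, time in s.
With the tool pointing down it reaches from about 275 to 750 mm from the base axis. Payload 10.2 kg.
Tool frame: the origin (TCP) lies at the very end of the fingers, on their centre line; the grasp point (between the pads) lies 19 mm behind it; z points along the fingers, y is the direction in which the jaws open and shut (so a half turn about z gives the same grasp; the last joint's range is limited). The gripper opens to 85 mm and grips with 20 to 120 N. Pads are 22 mm wide; open, the fingers measure 114 mm over their backs; the gripper's body (76 mm by 85 mm) begins 54 mm behind the grasp point. The pads swing forward as they close: fully open they stand 13 mm farther back than shut.
Start: joints at [1.012, 0.313, 1.498, -0, 1.331, -0.223], TCP at [173.013, 495.679, 231.294] pointing down, gripper open.
Joint ranges: [-2.94, 2.94], [-0.97, 2.17], [0.19, 2.56], [-1.23, 4.37], [0.02, 3.11], [-2.88, 2.88]. Speed limits (rad/s): [2.39, 2.39, 3.01, 3.14, 3.14, 3.14].

## Interface

Orientations are given as a unit quaternion [w, x, y, z].
In Python, from rig import * gives the robot as it stands. The module is installed in compiled form; this text tells all that it offers.
- The arm moves only by the shell command python3 -m crank 'ROWS' [FORCE]. ROWS is a JSON object of lists of equal length, an entry for each row: "dp": the shift along the world's x, y, z in cm, a list of three; "delta_rot": the turn, a rotation vector about the world's x, y, z in degrees, a list of three; "claw": the closure in counts, from 0 (fully open) to 255 (shut). A call has 1 to 10 rows; each row shifts and turns the commanded pose from where the row before left it; what a row does not reach is not made up. A row lasts 1/10 s, in which the tool goes at most 50 mm and 8.59 degrees, less where a joint would pass 70% of its speed; a pose out of reach is approached as far as the arm can. A call is refused whole if a number of a shift passes 5 or a number of a turn 8.59, either way. A call with a gripper value outside its range is refused whole. The fingers move at their own pace and stop on an object; FORCE is the grip in N (left out, the last holds). Time passes only in rows, so rows that do not move let the fingers close. It gives the time, the measured TCP pose, the force and the opening at its end, in the units of the state.
- sense(): the state, without advancing time (a new reading comes with each control period).
- capture(name): name is "side" or "top"; returns (picture, depth): 480x640x3 uint8, red, green, blue; 480x640 float32, mm along the optical axis (not along the pixel's ray), 0 where there is no reading.
- camera_model(name): a dict with "fx", "fy", "cx", "cy" (pixels), "cam_to_world" (4x4, takes a point from camera to world coordinates). Camera axes: x right, y up, looking along -z (the intrinsics and any distortion apply to the point x, -y, -z); pixel columns grow to the right and rows downward; lengths in mm; the calibration is good to about 2 mm. A picture is of the moment at which its call begins. camera_model takes no time and is no camera call.
- finish_job(): hands the job in, once; it reports no verdict.
Trained networks look in the newest picture that a camera, given by its name, has taken for a name from the list of things; names that differ only in an ending like _2 or _b are one class to them, and where a whole thing is asked for, a point or a joint stands for the part that bears it (a point fixed in the world has none). Each returns a list of dicts, best first, with "p" (0 to 1); they miss things now and then, are a little off and sometimes report something else, mostly with a low value. They report only what shows in the picture. A call takes as long as a camera call. They do not tell look-alikes from the thing itself.
- boxes_of(camera, target): "centre" ([column, row] in pixels, amid what is visible of it).
- masks_of(camera, target): "region" (480x640 bool, what is visible of it) and "centre" ([column, row] in pixels, amid what is visible of it).
- pinpoint(camera, target): "centre" ([column, row] in pixels: a listed point, or the origin of a listed thing).
The state is a dict: "time_s": time; "joints": joint angles; "dq": joint speeds; "tau": joint torques, N m; "eef_pos": TCP position; "ee_rot": TCP orientation; "force": force on the tool from outside, world axes, zero at the start; "wrist_torque": the same for the moment, N m; "grip_width": opening from 0.0 (shut) to 1.0 (fully open).
Only numpy, scipy, OpenCV 4.12 (cv2) and the standard library are available. Lean on these libraries where they do the work, as an engineer would, in place of code of your own. Each camera call takes 0.05 s, during which the arm holds its last target.

## Task

Push the open lid of the egg carton over with the fingertips until it is fully shut. Then push the shut carton along the worktop, end first, into the narrow gap between the two dark canisters at the left end of the worktop, until it lies straight in the gap with the canisters at the middle of its length, sticking out about equally far on both sides. The eggs are fragile: push gently, never lift or tip the carton, and leave everything else where it stands.

Things in the scene. Friction and masses are not known exactly. Their poses are not given: they have to be found in the camera images.
- egg_carton: Grey pulp egg carton, loose, about 0.5 kg, 245 mm long (x axis), 106 mm wide (y), 68 mm tall when shut; origin at the centre of its underside, z up. Bottom half 34 mm tall; the lid is the upper 34 mm, hinged along the long edge at y = -53 mm, 35 mm up, on the side nearer the robot. Friction about 0.6. It starts askew, -x end towards the gap. Pushed sideways at one end it turns about a point some 50 mm beyond its middle.
- egg_carton_lid (a joint): Lid of the carton, rad: 0 shut, 1.57 straight up, 1.75 its stop, leaning back over the hinge side. Starts at 1.35 to 1.65. The pulp hinge is stiff: the lid stays put when nearly upright, sinks only slowly from lower down, and moves with 1 N or less at its free edge. It has no catch: pushed right down it stays shut by its own weight.
- lid_free_edge (a point): Middle of the lid's free long edge (moves with the lid), 106 mm from the hinge line; with the lid upright it is 141 mm above the worktop. Then the lid's hollow faces the carton's +y side and its outer face, 34 mm further out, the -y side.
- canister_near: Dark speckled cylindrical storage canister with a grey lid, of two alike the one nearer the robot, 92 mm across its body (95 mm at its lid), 132 mm tall, full and heavy: it stands fixed. Origin at the centre of its underside; its y axis points at the other canister.
- canister_far: The canister farther from the robot, as the other but 94 mm across its body (97 mm at its lid), fixed; centre 207 mm from the other's. Origin at the centre of its underside.
- gap_mid (a point): Middle of the gap between the two canisters, 34 mm above the worktop; x points through the gap, towards the left end of the worktop, y towards the nearer canister. The gap is 114 mm wide at its narrowest, so the carton has about 3.5 mm to spare on each side.
- soup_tin: Bystander, loose: food tin, 75 mm across, 110 mm tall, stands towards the back of the worktop; leave it alone. Origin at the centre of its underside.
- teaspoon: Bystander, loose: steel teaspoon, 130 mm long, lying flat, lies near the front edge; leave it alone. Origin at the centre of its underside.
- pepper_jar: Bystander, loose: small spice jar, 41 mm across, 105 mm tall, stands behind the carton, towards the back; leave it alone. Origin at the centre of its underside.
- salt_mill: Bystander, loose: turned wooden mill, 58 mm across, 170 mm tall, stands near the front left of the worktop; leave it alone. Origin at the centre of its underside.
- onion: Bystander, loose: red onion, about 82 mm, on the chopping board; leave it alone. Origin at the centre of its underside.
- lemon: Bystander, loose: lemon, 78 x 55 mm, on the chopping board; leave it alone. Origin at the centre of its underside.
Mind the look-alikes: they are no part of the job. What is shaped like the canister_near but blue or orange is not meant.

How it is judged (in metres and radians):
On the way, in this order (a step that is already met when the one before it is completed fails the run):
1. the lid is shut while the carton still stands in front of the canisters (value of joint egg_carton_lid below 0.08 rad and x of egg_carton in the frame of gap_mid below -0.13 m), for 0.3 s.
2. the shut carton's leading end has passed the narrowest place of the gap, between the canisters (x of egg_carton in the frame of gap_mid between -0.095 and 0.03 m and y of egg_carton in the frame of gap_mid between -0.04 and 0.04 m and value of joint egg_carton_lid below 0.08 rad), for 0.1 s.
At the end, for the whole second after the job is handed in: The carton lies at rest on the worktop in the gap, its middle within 30 mm of the middle of the gap along it and within 12 mm across it, its length within 0.17 rad of the gap's direction, and its lid is shut (below 0.08 rad) (x of egg_carton in the frame of gap_mid between -0.03 and 0.03 m and y of egg_carton in the frame of gap_mid between -0.012 and 0.012 m and angle between the x axis of egg_carton and the x axis of gap_mid, either way round below 0.17 rad and value of joint egg_carton_lid below 0.08 rad and height (world z) of egg_carton below 0.008 m and linear speed of egg_carton below 0.01 m/s); the robot touches nothing.
It fails at once if the carton is lifted or tipped (raised over 20 mm or tilted over 0.2 rad) (height (world z) of egg_carton above 0.02 m or angle between egg_carton's own z axis and vertical above 0.2 rad).
It fails at once if the robot presses on the carton with more than 45 N (contact force between any of the arm, the fingers and egg_carton above 45 N).
It fails at once if a bystander is moved by more than 40 mm (distance of any of soup_tin, teaspoon, pepper_jar, salt_mill, onion, lemon from where it was at the start of the episode above 0.04 m).
It also fails if it takes over 64 s, if anything falls off the work surface, if the arm or the gripper's body presses on something with over 40 N, if the wrist force passes 120 N, or if a joint passes its speed limit or range.

## Working session

There is one attempt and no reset: what is moved stays moved. The work goes in short steps, Python scripts to look and compute and a shell command to move; the robot and the scene stay as the last step left them, time stands still between calls to the robot, and variables do not carry over. Pictures are saved under pics/ and viewed, and the job is handed in when it is done.

```bash
mkdir -p pics; cat > h.py <<'E'
from rig import *
import numpy as np, cv2
def world(cam,u,v,d):
    m=camera_model(cam);T=np.array(m["cam_to_world"])
    p=np.array([(u-m["cx"])/m["fx"]*d,-(v-m["cy"])/m["fy"]*d,-d,1.0]);return (T@p)[:3]
def cloud(cam,depth):
    m=camera_model(cam);T=np.array(m["cam_to_world"])
    v,u=np.mgrid[0:480,0:640];d=depth
    P=np.stack([(u-m["cx"])/m["fx"]*d,-(v-m["cy"])/m["fy"]*d,-d],-1)
    return P@T[:3,:3].T+T[:3,3]
def plane(cam,u,v,z):
    a=world(cam,u,v,1.);m=camera_model(cam);c=np.array(m["cam_to_world"])[:3,3]
    return c+(a-c)*(z-c[2])/(a-c)[2]
def save(n,im): cv2.imwrite("pics/"+n,im[:,:,::-1])
E
python3 - <<'E'
from h import *
for c in ("side","top"):
    im,d=capture(c);save(c+"0.png",im);np.save(c+"0.npy",d)
    print(c,camera_model(c))
print(sense())
E
```

```text
side {'fx': 439.5415025754256, 'fy': 439.5415025754256, 'cx': 320.00743079215357, 'cy': 245.81946920448073, 'cam_to_world': array([[-9.95963122e-01, -7.05166216e-02,  5.55415614e-02,
         5.85689979e+02],
       [ 8.72068032e-02, -6.13507282e-01,  7.84859088e-01,
         9.21032294e+02],
       [-2.12704590e-02,  7.86534310e-01,  6.17180157e-01,
         8.10793001e+02],
       [ 0.00000000e+00,  0.00000000e+00,  0.00000000e+00,
         1.00000000e+00]])}
top {'fx': 599.2667738794947, 'fy': 599.2667738794947, 'cx': 311.79232436372934, 'cy': 239.8616046107343, 'cam_to_world': array([[-4.48285159e-01,  8.31729538e-01, -3.27515484e-01,
        -1.83658117e+01],
       [-8.93885212e-01, -4.18381808e-01,  1.61015186e-01,
         2.28468799e+02],
       [-3.10543347e-03,  3.64941966e-01,  9.31025090e-01,
         1.60457424e+03],
       [ 0.00000000e+00,  0.00000000e+00,  0.00000000e+00,
         1.00000000e+00]])}
{'time_s': 0.1, 'joints': array([ 1.01158944e+00,  3.13371503e-01,  1.49834645e+00, -2.52664510e-07,
        1.33101021e+00, -2.23389201e-01]), 'dq': array([ 0.00067019, -0.00136998, -0.00319849,  0.00280636, -0.00031792,
        0.00023156]), 'tau': array([ 4.87782148e-03, -4.12898362e+01, -2.60139388e+01, -9.05873981e-05,
        3.04815570e-03, -4.60553076e-05]), 'eef_pos': array([172.89160565, 495.47419553, 230.80935967]), 'ee_rot': array([-2.16423179e-04,  1.67120909e-01,  9.85936245e-01, -5.24891022e-04]), 'force': array([-0.16357533, -0.52965541,  0.33305472]), 'wrist_torque': array([ 0.03249513, -0.02928047, -0.00666549]), 'grip_width': 0.996967901971453}
```

View pics/side0.png

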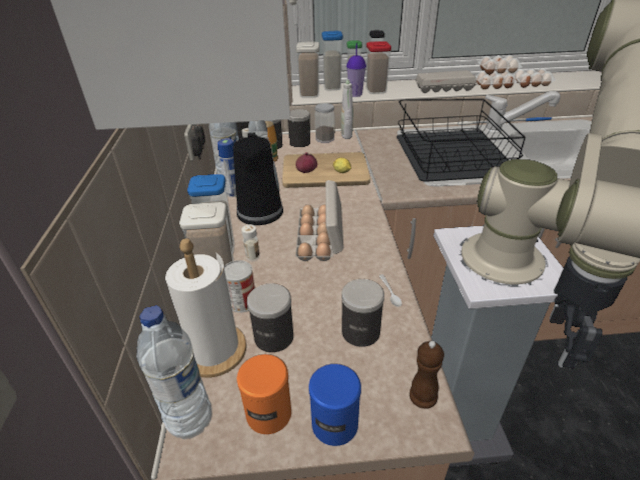

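View pics/top0.png

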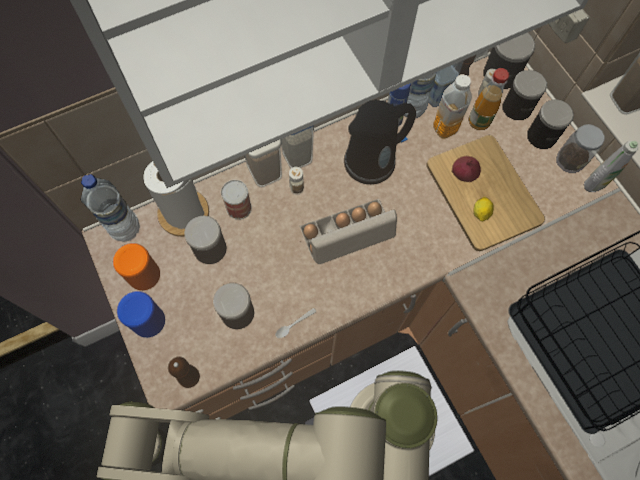

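The side view shows the open carton around (315,230), with its lid upright at (335,215). The two dark canisters with grey lids are at (270,318) and (362,312). The orange (264,395) and blue (335,405) ones are look-alikes, so the dark pair is the one meant. The top view has the pair at (205,240) and (233,305), and the carton at (350,230).

```bash
python3 - <<'E'
from h import *
for c in ("side","top"):
    for t in ("canister_near","canister_far","egg_carton","egg_carton_lid","lid_free_edge","gap_mid","soup_tin","pepper_jar","salt_mill","teaspoon"):
        r=pinpoint(c,t)
        print(c,t,[(np.round(x["centre"]).tolist(),round(x["p"],2),np.round(plane(c,*x["centre"],34 if t=="gap_mid" else 0))[:2].tolist()) for x in r[:5]])
    D=np.load(c+"0.npy");P=cloud(c,D)
    r=masks_of(c,"canister_near")
    for x in r[:5]:
        Q=P[x["region"]&(D>0)]
        top=Q[(Q[:,2]>np.percentile(Q[:,2],97)-12)]
        (cx,cy),R=cv2.minEnclosingCircle(top[:,:2].astype(np.float32))
        print(c,"can",x["centre"],round(x["p"],2),"top z",np.percentile(Q[:,2],97),cx,cy,R)
    r=masks_of(c,"egg_carton")
    for x in r[:2]:
        Q=P[x["region"]&(D>0)]
        print(c,"egg",x["centre"],x["p"],Q.min(0),Q.max(0))
        np.save(f"egg_{c}.npy",Q)
im=cv2.imread("pics/side0.png")[130:380,180:440];cv2.imwrite("pics/crop0.png",cv2.resize(im,None,fx=2.4,fy=2.4,interpolation=2))
print(sense()["time_s"])
E
```

```text
side canister_near [([270.0, 414.0], 0.85, [660.0, 425.0]), ([362.0, 333.0], 0.67, [444.0, 237.0]), ([333.0, 429.0], 0.59, [537.0, 470.0])]
side canister_far [([275.0, 337.0], 0.77, [648.0, 226.0])]
side egg_carton [([311.0, 242.0], 0.94, [538.0, -131.0])]Traceback (most recent call last):
  File "<stdin>", line 4, in <module>
ValueError: it knows: canister_far, canister_near, egg_carton, gap_mid, lemon, lid_free_edge, onion, pepper_jar, salt_mill, soup_tin, teaspoon
```

```bash
python3 - <<'E'
from h import *
for c in ("side","top"):
    for t in ("canister_near","canister_far","egg_carton","lid_free_edge","gap_mid","pepper_jar"):
        r=pinpoint(c,t)
        print(c,t,[(np.round(x["centre"]).tolist(),round(x["p"],2),np.round(plane(c,*x["centre"],34 if t=="gap_mid" else 0))[:2].tolist()) for x in r[:5]])
    D=np.load(c+"0.npy");P=cloud(c,D)
    r=masks_of(c,"canister_near")+masks_of(c,"canister_far")
    for x in r[:8]:
        Q=P[x["region"]&(D>0)]
        top=Q[(Q[:,2]>125)&(Q[:,2]<142)]
        if len(top)<10: print("few",x["centre"]);continue
        (cx,cy),R=cv2.minEnclosingCircle(top[:,:2].astype(np.float32))
        lo,hi=np.percentile(top,1,axis=0),np.percentile(top,99,axis=0)
        print(c,"can",x["centre"],round(x["p"],2),"top z",np.percentile(Q[:,2],97),cx,cy,R,lo,hi)
    r=masks_of(c,"egg_carton")
    for x in r[:1]:
        Q=P[x["region"]&(D>0)]
        print(c,"egg",x["centre"],x["p"],Q.min(0),Q.max(0))
        np.save(f"egg_{c}.npy",Q)
im=cv2.imread("pics/side0.png")[130:380,180:440];cv2.imwrite("pics/crop0.png",cv2.resize(im,None,fx=2.4,fy=2.4,interpolation=2))
print(sense()["time_s"])
E
```

```text
side canister_near [([270.0, 414.0], 0.85, [660.0, 425.0]), ([362.0, 333.0], 0.67, [444.0, 237.0]), ([333.0, 429.0], 0.59, [537.0, 470.0])]
side canister_far [([275.0, 337.0], 0.77, [648.0, 226.0])]
side egg_carton [([311.0, 242.0], 0.94, [538.0, -131.0])]
side lid_free_edge [([324.0, 200.0], 0.95, [478.0, -364.0])]
side gap_mid []
side pepper_jar [([253.0, 258.0], 0.64, [712.0, -76.0])]
side can [363.6, 308.2] 0.96 top z 133.26175114550313 444.8217468261719 232.8841552734375 47.86015701293945 [400.58442983 190.98394402 126.04941673] [488.44934356 278.18250865 134.08391992]
side can [333.9, 405.1] 0.78 top z 133.59961204599838 533.210693359375 458.6195983886719 47.65895080566406 [489.11449026 416.54163518 126.33703746] [576.86657785 503.89305143 134.50874704]
side can [264.8, 393.3] 0.58 top z 133.57725869343577 662.3070068359375 424.47808837890625 46.90436935424805 [619.08646096 382.1724363  125.76539051] [705.536958   468.5929401  134.44268157]
side can [272.4, 316.4] 0.72 top z 133.33997929011525 650.7806396484375 226.5770721435547 48.301719665527344 [605.9798797  183.76032645 126
[... 808 characters left out ...]
[718.0, -95.0])]
top can [140.0, 315.0] 0.92 top z 137.8047161559513 534.4434204101562 456.2268981933594 48.17958450317383 [489.02621179 412.81850019 125.62420037] [577.09750879 499.1969289  139.72189004]
top can [140.8, 266.5] 0.9 top z 137.8941609387023 663.9083251953125 419.87493896484375 48.50458526611328 [618.85923216 376.44035956 125.7392059 ] [705.04148576 463.6538332  139.92420165]
top can [234.7, 306.7] 0.79 top z 138.49992742286094 445.5789794921875 229.73455810546875 47.89927673339844 [401.03875863 186.70007024 126.04794902] [489.79726065 274.2599901  140.03916272]
top egg [347.8, 228.6] 0.98 [ 433.64483219 -279.977373     -6.39334561] [594.89287854 -18.11887286 154.30601961]
1.15
```

View pics/crop0.png

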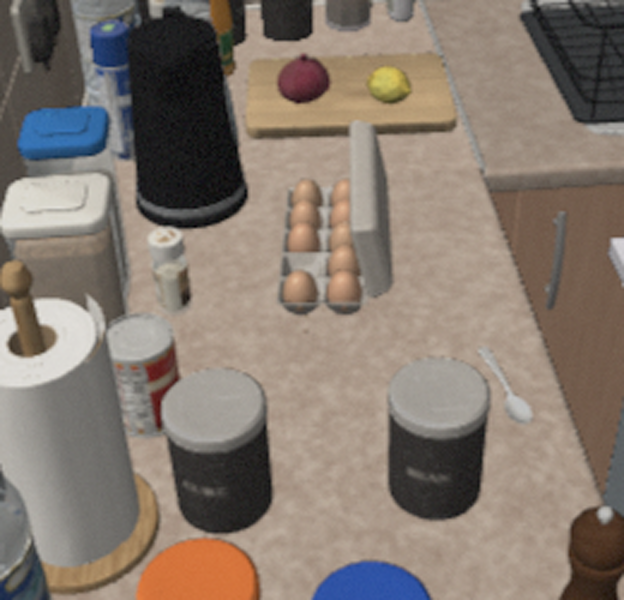

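```bash
python3 - <<'E'
from h import *
for c in ("side","top"):
    D=np.load(c+"0.npy");P=cloud(c,D)
    M=(P[...,0]>400)&(P[...,0]<620)&(P[...,1]>-290)&(P[...,1]<20)&(D>0)
    Q=P[M]
    for lo,hi in ((120,135),(135,150),(95,120),(60,90),(35,55),(20,34)):
        q=Q[(Q[:,2]>lo)&(Q[:,2]<hi)]
        if len(q)<20: print(c,lo,"few");continue
        r=cv2.minAreaRect(q[:,:2].astype(np.float32));print(c,lo,hi,len(q),r, np.round(cv2.boxPoints(r)).tolist())
# worktop height check, far canister in top
D=np.load("top0.npy");P=cloud("top",D)
M=(P[...,2]>126)&(P[...,2]<142)&(P[...,0]>590)&(P[...,0]<705)&(P[...,1]>165)&(P[...,1]<290)
q=P[M];print("far top",len(q),cv2.minEnclosingCircle(q[:,:2].astype(np.float32)),np.percentile(q,[1,99],axis=0))
for c in("side","top"):
    P=cloud(c,np.load(c+"0.npy"));M=(abs(P[...,0]-450)<30)&(abs(P[...,1]-80)<50);print(c,"table z",np.median(P[M][:,2]))
E
```

```text
side 120 135 115 ((474.1657409667969, -128.49252319335938), (229.18630981445312, 33.862388610839844), 84.37516021728516) [[446.0, -241.0], [480.0, -244.0], [502.0, -16.0], [469.0, -13.0]]
side 135 150 490 ((474.5533447265625, -138.474853515625), (242.68667602539062, 31.112680435180664), 84.3809585571289) [[447.0, -258.0], [478.0, -261.0], [502.0, -19.0], [471.0, -16.0]]
side 95 120 159 ((455.0400695800781, -127.3863754272461), (232.6815185546875, 32.11335372924805), 76.22311401367188) [[412.0, -237.0], [443.0, -244.0], [498.0, -18.0], [467.0, -11.0]]
side 60 90 231 ((500.30047607421875, -134.638671875), (234.30874633789062, 115.29063415527344), 85.143798828125) [[433.0, -246.0], [548.0, -256.0], [568.0, -23.0], [453.0, -13.0]]
side 35 55 740 ((509.246826171875, -140.93231201171875), (240.84268188476562, 132.95887756347656), 83.75103759765625) [[430.0, -253.0], [562.0, -268.0], [588.0, -28.0], [456.0, -14.0]]
side 20 34 514 ((524.7348022460938, -145.62599182128906), (245.58277893066406, 104.94893646240234), 84.86761474609375) [[461.0, -263.0], [566.0, -273.0], [588.0, -28.0], [483.0, 
[... 633 characters left out ...]
960938, 117.57259368896484), 84.02903747558594) [[430.0, -252.0], [546.0, -264.0], [571.0, -28.0], [454.0, -16.0]]
top 35 55 560 ((510.536376953125, -144.427978515625), (244.66311645507812, 133.81251525878906), 83.73388671875) [[431.0, -259.0], [564.0, -273.0], [590.0, -30.0], [457.0, -16.0]]
top 20 34 376 ((532.0249633789062, -147.07875061035156), (245.98483276367188, 100.7214584350586), 85.35612487792969) [[472.0, -266.0], [572.0, -274.0], [592.0, -29.0], [492.0, -20.0]]
far top 936 ((653.1045532226562, 224.17910766601562), 49.75182342529297) [[606.48185559 179.09019135 126.57218363]
 [696.42006501 268.36958827 139.59588275]]
side table z -0.20280316844633717
top table z 1.2761484046766327
```

```bash
python3 -m crank '{"dp":[[1.5,-4.2,0],[1.5,-4.2,0],[1.5,-4.2,0],[1.5,-4.2,0],[1.5,-4.2,0],[1.5,-4.2,0],[1.5,-4.2,0],[1.5,-4.2,0],[1.5,-4.2,0],[1.5,-4.2,0]],"delta_rot":[[0,0,-7.6],[0,0,-7.6],[0,0,-7.6],[0,0,-7.6],[0,0,-7.6],[0,0,-7.6],[0,0,-7.6],[0,0,-7.6],[0,0,-7.6],[0,0,-7.6]],"claw":[255,255,255,255,255,255,255,255,255,255]}' 40
```

```text
time_s: 2.15
eef_pos: [323.2, 73.9, 231.6]
ee_rot: [0.0, 0.741, 0.672, 0.0]
force: [1.3, 0.4, 0.0]
grip_width: 0.004
```

```bash
python3 -m crank '{"dp":[[1.4,-3.6,0],[1.4,-3.6,0],[1.4,-3.6,0],[1.4,-3.6,0],[1.3,-3.6,0],[1.3,-3.6,0],[0,0,-2.5],[0,0,-3],[0,0,-3],[0,0,-3]],"delta_rot":[[0,0,0],[0,0,0],[0,0,0],[0,0,0],[0,0,0],[0,0,0],[0,0,0],[0,0,0],[0,0,0],[0,0,0]],"claw":[255,255,255,255,255,255,255,255,255,255]}'; python3 - <<'E'
from h import *
for c in ("side","top"):
    im,d=capture(c);save(c+"1.png",im)
    y=(120,320) if c=="side" else (130,330); 
    cr=im[y[0]:y[1],220:480];cv2.imwrite(f"pics/{c}1c.png",cv2.resize(cr,None,fx=2.4,fy=2.4)[:,:,::-1])
E
```

```text
time_s: 3.15
eef_pos: [405.0, -140.4, 115.3]
ee_rot: [0.0, 0.739, 0.674, 0.0]
force: [0.1, -0.8, -0.1]
grip_width: -0.002
```

View pics/side1c.png

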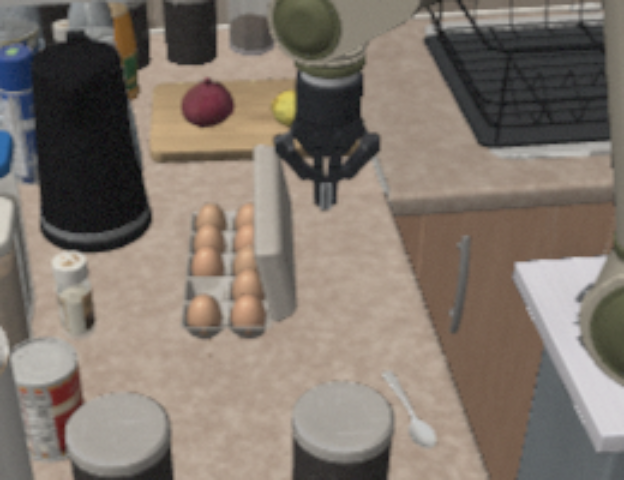

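View pics/top1c.png

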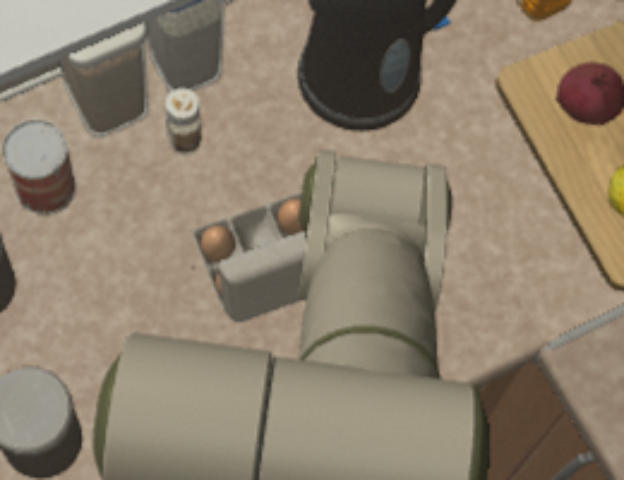

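The side crop shows the closed fingertips at about (325,205), clear of the lid's outer face at (280,240). Next I push slowly.

```bash
python3 -m crank '{"dp":[[1,0,0],[1,0,0],[0.8,0,0],[0.6,0,0],[0.6,0,0],[0.6,0,0],[0.6,0,0],[0.6,0,0],[0.6,0,0],[0.6,0,0]],"delta_rot":[[0,0,0],[0,0,0],[0,0,0],[0,0,0],[0,0,0],[0,0,0],[0,0,0],[0,0,0],[0,0,0],[0,0,0]],"claw":[255,255,255,255,255,255,255,255,255,255]}'; python3 - <<'E'
from h import *
for c in ("side",):
    im,d=capture(c);save(c+"2.png",im)
    cr=im[120:320,220:480];cv2.imwrite(f"pics/{c}2c.png",cv2.resize(cr,None,fx=2.4,fy=2.4)[:,:,::-1])
E
```

```text
time_s: 4.25
eef_pos: [475.4, -140.3, 116.2]
ee_rot: [-0.0, 0.739, 0.674, -0.0]
force: [-1.5, -0.6, -0.0]
grip_width: 0.008
```

View pics/side2c.png

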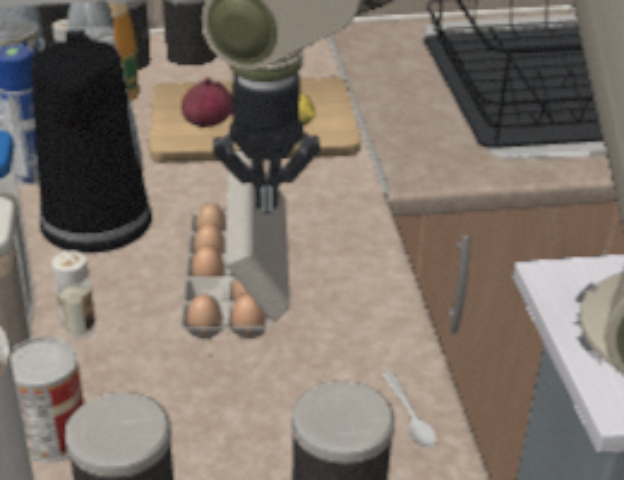

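The lid is leaning over under the fingertips at (268,195). I keep going along its arc.

```bash
python3 -m crank '{"dp":[[0.6,0,-0.3],[0.7,0,-0.4],[0.7,0,-0.4],[0.7,0,-0.4],[0.7,0,-0.4],[0.7,0,-0.4],[0.5,0,-0.6],[0.4,0,-0.6],[0.3,0,-0.6],[0,0,0]],"delta_rot":[[0,0,0],[0,0,0],[0,0,0],[0,0,0],[0,0,0],[0,0,0],[0,0,0],[0,0,0],[0,0,0],[0,0,0]],"claw":[255,255,255,255,255,255,255,255,255,255]}'; python3 - <<'E'
from h import *
for c in ("side",):
    im,d=capture(c);save(c+"3.png",im)
    cr=im[120:320,220:480];cv2.imwrite(f"pics/{c}3c.png",cv2.resize(cr,None,fx=2.4,fy=2.4)[:,:,::-1])
E
```

```text
time_s: 5.3
eef_pos: [527.7, -140.0, 74.2]
ee_rot: [-0.001, 0.739, 0.674, -0.0]
force: [-0.9, -0.2, -0.2]
grip_width: 0.003
```

View pics/side3c.png

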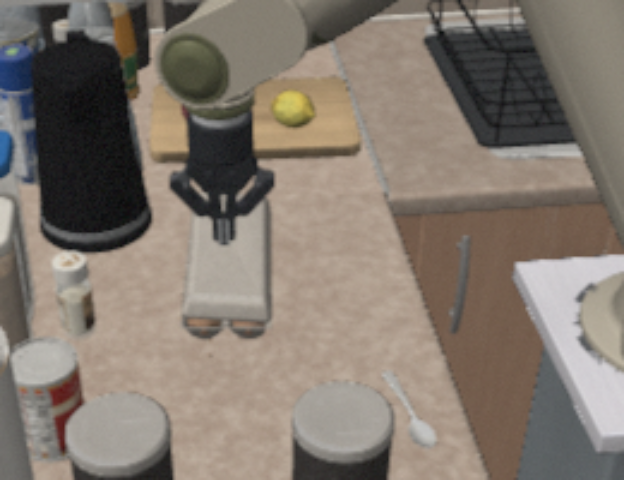

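```bash
python3 -m crank '{"dp":[[0.3,0,-0.2],[0.3,0,-0.2],[0,0,-0.2]],"delta_rot":[[0,0,0],[0,0,0],[0,0,0]],"claw":[255,255,255]}'
```

```text
time_s: 5.65
eef_pos: [534.4, -140.4, 69.3]
ee_rot: [0.0, 0.739, 0.674, 0.0]
force: [-0.4, 0.2, 0.4]
grip_width: 0.001
```

```bash
python3 -m crank '{"dp":[[0,0,-0.1],[0,0,-0.1],[0,0,-0.1],[0,0,0]],"delta_rot":[[0,0,0],[0,0,0],[0,0,0],[0,0,0]],"claw":[255,255,255,255]}'
```

```text
time_s: 6.05
eef_pos: [534.2, -140.3, 67.7]
ee_rot: [0.0, 0.739, 0.674, 0.0]
force: [-4.2, 2.2, 12.6]
grip_width: 0.003
```

```bash
python3 -m crank '{"dp":[[0,0,1],[0,0,2],[0,0,3],[-0.6,-4,0.5],[-0.6,-4,0],[-0.6,-4,0],[-0.4,-4,0],[-0.2,-2,0],[0,0,0],[0,0,0]],"delta_rot":[[0,0,0],[0,0,0],[0,0,0],[0,0,0],[0,0,0],[0,0,0],[0,0,0],[0,0,0],[0,0,0],[0,0,0]],"claw":[255,255,255,75,75,75,75,75,75,75]}'; cat > fit.py <<'E'
from h import *
import sys
n=sys.argv[1]
for c in ("side","top"):
    im,d=capture(c);save(f"{c}{n}.png",im)
    y0,x0=(120,180) if c=="side" else (130,170)
    cr=im[y0:y0+250,x0:x0+300];cv2.imwrite(f"pics/{c}{n}c.png",cv2.resize(cr,None,fx=2.2,fy=2.2)[:,:,::-1])
    r=masks_of(c,"egg_carton");P=cloud(c,d)
    for x in r[:2]:
        M=x["region"]&(d>0);Q=P[M]
        q=Q[(Q[:,2]>60)&(Q[:,2]<78)]
        if len(q)<30: continue
        b=cv2.boxPoints(cv2.minAreaRect(q[:,:2].astype(np.float32)))
        print(c,round(x["p"],2),"zmed",round(np.median(q[:,2]),1),cv2.minAreaRect(q[:,:2].astype(np.float32)),np.round(b).tolist())
    for x in pinpoint(c,"egg_carton")[:1]: print(c,"pin",np.round(plane(c,*x["centre"],0)),x["p"])
E
python3 fit.py 4
```

```text
time_s: 7.05
eef_pos: [510.1, -319.5, 131.2]
ee_rot: [-0.0, 0.739, 0.674, 0.0]
force: [-0.4, 0.9, 0.6]
grip_width: 0.704
side 0.88 zmed 67.1 ((523.6192016601562, -141.94056701660156), (236.57603454589844, 94.9209213256836), 83.8687515258789) [[464.0, -254.0], [558.0, -265.0], [583.0, -29.0], [489.0, -19.0]]
side pin [ 524. -152.    0.] 0.73
top 0.62 zmed 68.3 ((699.1952514648438, -72.68673706054688), (37.89247512817383, 15.787373542785645), 55.44131088256836) [[682.0, -84.0], [695.0, -93.0], [716.0, -62.0], [703.0, -53.0]]
top 0.52 zmed 68.0 ((537.0354614257812, -228.06597900390625), (73.14826202392578, 50.64860534667969), 86.60223388671875) [[510.0, -263.0], [560.0, -266.0], [564.0, -193.0], [514.0, -190.0]]
```

View pics/side4c.png

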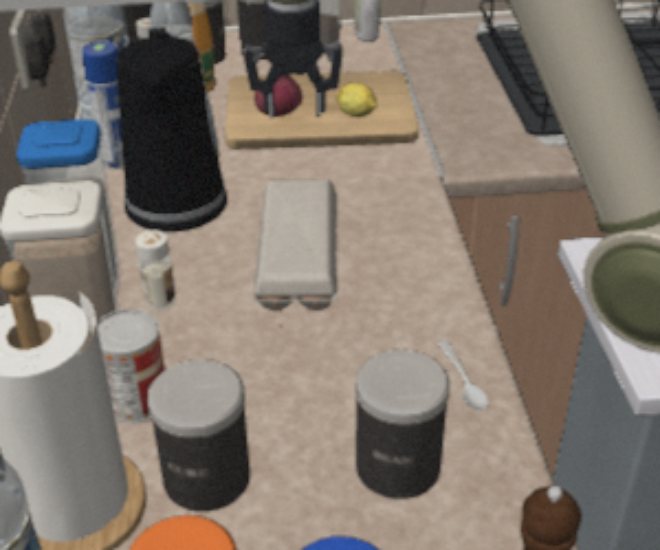

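View pics/top4c.png

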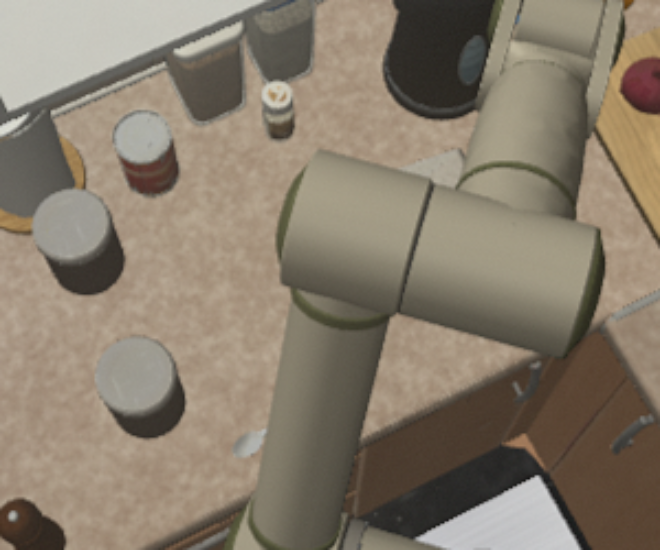

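```bash
python3 - <<'E'
from h import *
for u,v in ((284,184),(325,185),(366,185)): print(plane("side",u,v,10))
for u,v in ((428,165),(470,247)): print(plane("top",u,v,10))
E
python3 -m crank '{"dp":[[0.2,2,-2],[0.1,1,-2],[0,0,-2.5],[0,0,-2.5],[0,0,-1.4],[0,0,-0.5]],"delta_rot":[[0,0,0],[0,0,0],[0,0,0],[0,0,0],[0,0,0],[0,0,0]],"claw":[75,75,75,75,75,75]}'
```

```text
[ 611.27767422 -472.20709576   10.        ]
[ 465.06186351 -446.8638879    10.        ]
[ 319.82049672 -428.78982129   10.        ]
[ 601.59631452 -467.31760318   10.        ]
[ 321.024532   -439.23973994   10.        ]
time_s: 7.95
eef_pos: [512.7, -289.8, 21.1]
ee_rot: [-0.001, 0.739, 0.674, -0.0]
force: [0.1, -1.0, -0.3]
grip_width: 0.707
```

```bash
python3 -m crank '{"dp":[[0.0,0.4,0],[0,0.4,0],[0.04,0.4,0],[0.04,0.4,0],[0.05,0.5,0],[0.06,0.6,0],[0.07,0.7,0],[0.08,0.8,0],[0.08,0.8,0],[0.08,0.8,0]],"delta_rot":[[0,0,0],[0,0,0],[0,0,0],[0,0,0],[0,0,0],[0,0,0],[0,0,0],[0,0,0],[0,0,0],[0,0,0]],"claw":[75,75,75,75,75,75,75,75,75,75]}'
python3 -m crank '{"dp":[[0.08,0.8,0],[0.08,0.8,0],[0.08,0.8,0],[0.08,0.8,0],[0.08,0.8,0],[0.08,0.8,0],[0.08,0.8,0],[0.08,0.8,0],[0.08,0.8,0],[0.08,0.8,0]],"delta_rot":[[0,0,0],[0,0,0],[0,0,0],[0,0,0],[0,0,0],[0,0,0],[0,0,0],[0,0,0],[0,0,0],[0,0,0]],"claw":[75,75,75,75,75,75,75,75,75,75]}'
python3 fit.py 5
```

```text
time_s: 8.95
eef_pos: [518.4, -232.4, 22.9]
ee_rot: [0.001, 0.739, 0.674, -0.0]
force: [-0.4, -4.8, 4.5]
grip_width: 0.708
time_s: 9.95
eef_pos: [526.3, -152.3, 22.9]
ee_rot: [0.001, 0.739, 0.674, -0.0]
force: [0.3, -5.6, 4.8]
grip_width: 0.704
side 0.75 zmed 67.2 ((533.529541015625, -15.344062805175781), (241.27098083496094, 96.05680084228516), 84.8333511352539) [[475.0, -131.0], [570.0, -140.0], [592.0, 100.0], [497.0, 109.0]]
side pin [531. -16.   0.] 0.64
top 0.56 zmed 70.0 ((417.0139465332031, 229.84312438964844), (36.12630081176758, 89.31654357910156), 1.6585743427276611) [[398.0, 274.0], [400.0, 185.0], [436.0, 186.0], [434.0, 275.0]]
top 0.47 zmed 68.4 ((562.3493041992188, -82.26959991455078), (43.70916748046875, 27.02737808227539), 83.12728881835938) [[546.0, -102.0], [573.0, -106.0], [578.0, -62.0], [552.0, -59.0]]
```

View pics/side5c.png

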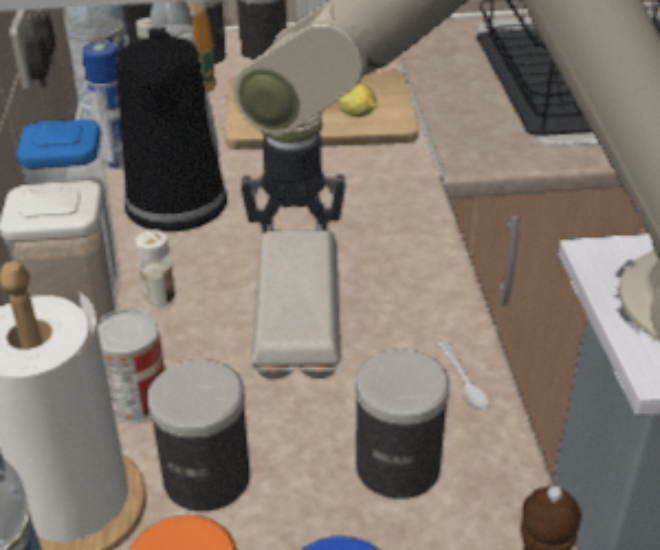

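```bash

python3 -m crank '{"dp":[[0.07,0.8,0],[0.08,0.8,0],[0.07,0.8,0],[0.08,0.8,0],[0.07,0.8,0],[0.08,0.8,0],[0.05,0.5,0],[0,0.0,0]],"delta_rot":[[0,0,0],[0,0,0],[0,0,0],[0,0,0],[0,0,0],[0,0,0],[0,0,0],[0,0,0]],"claw":[75,75,75,75,75,75,75,75]}'
python3 fit.py 6
cat > fit2.py <<'E'
# accurate fit: side cloud, carton lid top by height + region; gap frame numbers
from h import *
import sys
im,d=capture("side");P=cloud("side",d)
def rim(x0,y0):
    Q=P[(P[...,2]>126)&(P[...,2]<140)&(np.hypot(P[...,0]-x0,P[...,1]-y0)<62)]
    return np.array(cv2.minEnclosingCircle(Q[:,:2].astype(np.float32))[0])
n,f=rim(445,232),rim(651,226);print("cans",n,f,np.linalg.norm(f-n))
ey=(n-f)/np.linalg.norm(n-f);ex=np.array([ -ey[1],ey[0]]);ex=ex if ex[1]>0 else -ex
mid=(n+f)/2+ -ey*0.5*-1*-1
M=masks_of("side","egg_carton")[0]["region"]&(d>0)
Q=P[M];Q=Q[(Q[:,2]>62)&(Q[:,2]<72)]
r=cv2.minAreaRect(Q[:,:2].astype(np.float32));b=cv2.boxPoints(r);c=np.array(r[0])
e=[b[1]-b[0],b[2]-b[1]];L=max(e,key=np.linalg.norm);L=L/np.linalg.norm(L);L=L if L[1]>0 else -L
print("size",r[1],"centre",c,"head",np.degrees(np.arctan2(L[0],L[1])),"gaphead",np.degrees(np.arctan2(ex[0],ex[1])))
print("along",(c-mid)@ex,"across(+x world)",-(c-mid)@ey,"relhead deg",np.degrees(np.arctan2(L[0],L[1])-np.arctan2(ex[0],ex[1])),"zmed",np.median(Q[:,2]))
print(sense()["eef_pos"],sense()["force"])
E
python3 fit2.py
```

```text
time_s: 11.05
eef_pos: [531.1, -98.5, 22.3]
ee_rot: [-0.0, 0.738, 0.674, 0.0]
force: [0.4, -0.0, 0.8]
grip_width: 0.709
side 0.62 zmed 67.3 ((538.8409423828125, 40.216026306152344), (232.84898376464844, 95.95024108886719), 84.24972534179688) [[479.0, -71.0], [575.0, -80.0], [598.0, 151.0], [503.0, 161.0]]
side pin [538.  35.   0.] 0.69
top 0.85 zmed 67.7 ((566.0211791992188, 47.638092041015625), (207.99623107910156, 49.225364685058594), 85.25025177001953) [[533.0, -54.0], [582.0, -58.0], [599.0, 149.0], [550.0, 153.0]]
cans [444.28811646 232.13621521] [650.04187012 226.35493469] 205.8349590095689
size (231.21856689453125, 94.60596466064453) centre [539.20935059  40.18044281] head 5.0288043 gaphead 1.6094765564255182
along -189.21399267747157 across(+x world) -3.1422371883568934 relhead deg 3.4193279133981784 zmed 67.42995947524378
[531.00370422 -99.50006804  22.2960102 ] [-0.63113577  0.29262027 -0.26915207]
```

View pics/side6c.png

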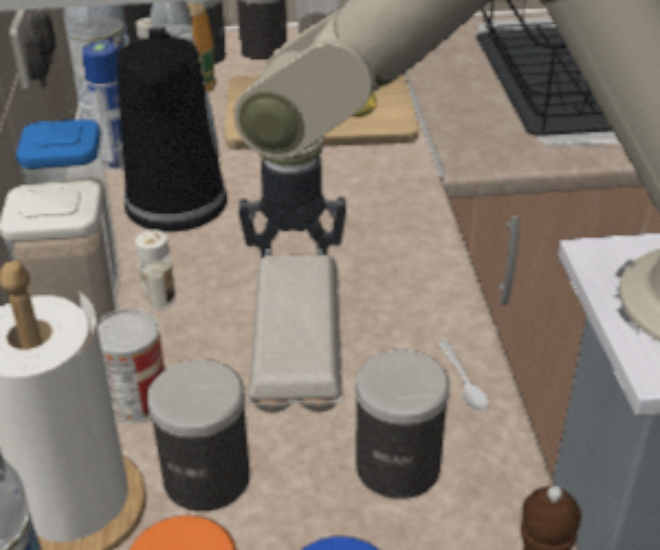

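```bash

python3 -m crank '{"dp":[[0.07,0.8,0],[0.18,0.8,0],[0.18,0.8,0],[0.17,0.8,0],[0.17,0.8,0],[0.16,0.8,0],[0.15,0.8,0],[0.15,0.8,0],[0,0,0]],"delta_rot":[[0,0,0],[0,0,0.5],[0,0,0.5],[0,0,0.5],[0,0,0.5],[0,0,0.5],[0,0,0.5],[0,0,0.4],[0,0,0]],"claw":[75,75,75,75,75,75,75,75,75]}'
sed -i 's/^mid=.*/mid=(n+f)\/2+0.5*ey/' fit2.py
python3 fit2.py; python3 fit.py 7
```

```text
time_s: 12.35
eef_pos: [543.3, -34.1, 22.2]
ee_rot: [-0.0, 0.718, 0.696, 0.0]
force: [0.0, -0.5, 0.6]
grip_width: 0.704
cans [445.05334473 232.71920776] [653.16387939 226.48558044] 208.20387304117133
size (235.9813232421875, 94.22685241699219) centre [542.76831055 103.97322845] head 1.6188139 gaphead 1.7156929543607304
along -125.76267447599791 across(+x world) -2.0761198916927217 relhead deg -0.09687899724270543 zmed 67.3603886504751
[543.21736655 -34.94590971  22.18844526] [-0.89815531  0.0601835   0.06442492]
side 0.9 zmed 67.3 ((543.0703125, 103.982421875), (236.4590301513672, 96.39861297607422), 88.3869400024414) [[492.0, -13.0], [588.0, -16.0], [595.0, 221.0], [498.0, 224.0]]
side pin [555. 107.   0.] 0.85
top 0.91 zmed 68.6 ((560.6004638671875, 114.18058776855469), (78.60397338867188, 211.7405548095703), 3.027549982070923) [[516.0, 218.0], [527.0, 6.0], [605.0, 11.0], [594.0, 222.0]]
top pin [540.  97.   0.] 0.6
```

View pics/side7c.png

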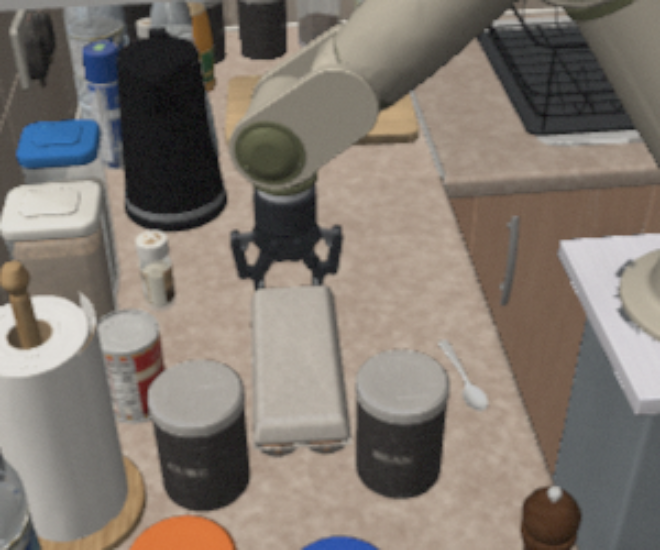

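View pics/top7c.png

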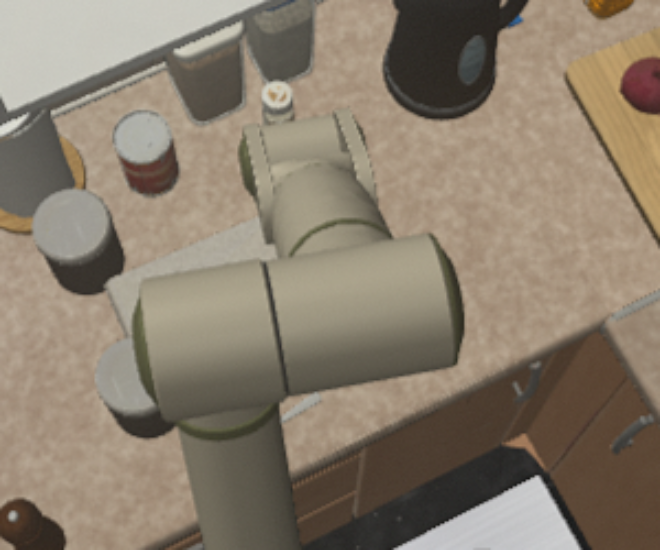

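```bash

python3 -m crank '{"dp":[[-0.02,0.6,0],[-0.02,0.6,0],[-0.02,0.6,0],[0.03,0.7,0],[0.03,0.7,0],[0.03,0.7,0],[0.03,0.7,0],[0,0,0]],"delta_rot":[[0,0,-0.2],[0,0,-0.2],[0,0,-0.2],[0,0,0],[0,0,0],[0,0,0],[0,0,0],[0,0,0]],"claw":[75,75,75,75,75,75,75,75]}'
python3 fit2.py;python3 fit.py 8
```

```text
time_s: 13.55
eef_pos: [543.9, 11.8, 22.3]
ee_rot: [-0.0, 0.722, 0.692, 0.0]
force: [0.1, 0.3, -0.4]
grip_width: 0.709
cans [444.25994873 232.5907135 ] [651.85687256 226.46865845] 207.6871742332227
size (235.66281127929688, 95.01370239257812) centre [545.07714844 148.9214325 ] head 2.5337498 gaphead 1.6891689886663326
along -80.66110471486294 across(+x world) -0.10385384020855007 relhead deg 0.8445810377300463 zmed 67.39651415769924
[543.85342669  11.03641445  22.24383748] [0.70731721 0.70806474 0.17953875]
side 0.98 zmed 67.3 ((544.59912109375, 149.09408569335938), (235.71136474609375, 96.19642639160156), 87.4632797241211) [[491.0, 33.0], [587.0, 29.0], [598.0, 265.0], [502.0, 269.0]]
side pin [551. 146.   0.] 0.7
top 0.65 zmed 68.8 ((554.4425659179688, 159.83958435058594), (90.67874908447266, 214.27789306640625), 1.134866714477539) [[507.0, 266.0], [511.0, 52.0], [602.0, 54.0], [598.0, 268.0]]
top pin [552. 142.   0.] 0.75
```

View pics/side8c.png

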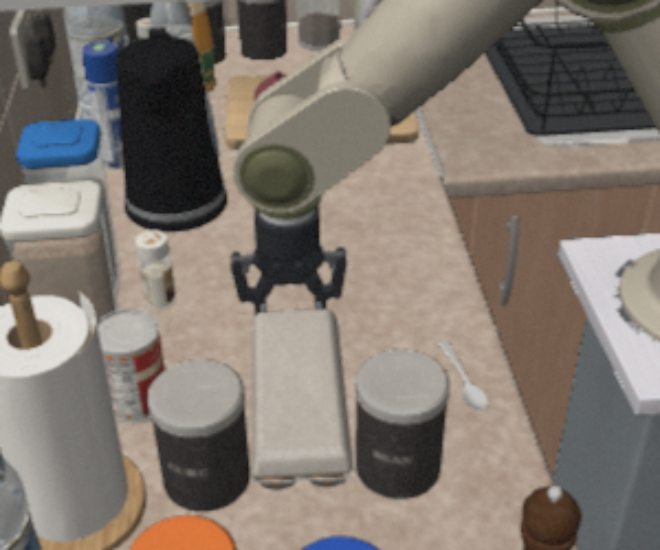

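The front end has passed between the canisters with no contact force. I straighten it and push on.

```bash

python3 -m crank '{"dp":[[0.09,0.6,0],[0.09,0.6,0],[0.09,0.6,0],[0.02,0.7,0],[0.02,0.7,0],[0.02,0.7,0],[0.02,0.7,0],[0.02,0.7,0],[0.02,0.6,0],[0,0,0]],"delta_rot":[[0,0,0.25],[0,0,0.25],[0,0,0.25],[0,0,0],[0,0,0],[0,0,0],[0,0,0],[0,0,0],[0,0,0],[0,0,0]],"claw":[75,75,75,75,75,75,75,75,75,75]}'
python3 fit2.py
```

```text
time_s: 14.95
eef_pos: [547.8, 70.6, 22.3]
ee_rot: [-0.0, 0.717, 0.697, 0.0]
force: [0.2, -0.5, -0.1]
grip_width: 0.706
cans [444.7616272  233.36431885] [651.05871582 226.69630432] 206.40482356783502
size (236.42596435546875, 95.29827880859375) centre [546.8482666  207.15545654] head 1.7042726 gaphead 1.8512918871974948
along -22.897220682104138 across(+x world) 0.17763338133318035 relhead deg -0.14701913679279918 zmed 67.42605219343216
[547.78215804  69.96180123  22.2908478 ] [-0.6729204  -0.39805079 -0.59650943]
```

```bash

python3 -m crank '{"dp":[[0.02,0.6,0],[0.02,0.6,0],[0.02,0.6,0],[0.01,0.4,0],[0,0.2,0],[0,0,0]],"delta_rot":[[0,0,0],[0,0,0],[0,0,0],[0,0,0],[0,0,0],[0,0,0]],"claw":[75,75,75,75,75,75]}'
python3 -m crank '{"dp":[[0,-0.5,0],[0,-2,0],[0,-4,0],[0,-3,2],[0,0,4],[0,0,4],[0,-2,4],[0,-4,0],[0,-4,0],[0,0,0]],"delta_rot":[[0,0,0],[0,0,0],[0,0,0],[0,0,0],[0,0,0],[0,0,0],[0,0,0],[0,0,0],[0,0,0],[0,0,0]],"claw":[75,75,75,75,75,75,75,75,75,75]}'
python3 fit2.py; python3 fit.py 9
```

```text
time_s: 15.65
eef_pos: [548.5, 94.1, 22.3]
ee_rot: [-0.0, 0.717, 0.697, 0.0]
force: [0.5, -0.1, -0.3]
grip_width: 0.704
time_s: 16.65
eef_pos: [548.3, -105.6, 162.4]
ee_rot: [0.001, 0.719, 0.695, -0.0]
force: [0.8, -0.3, 0.4]
grip_width: 0.705
cans [445.16918945 232.11482239] [650.38293457 226.93769836] 205.2790388670408
size (237.674072265625, 94.44042205810547) centre [547.55633545 230.71560669] head 1.5273564 gaphead 1.4451490611518856
along 1.1834265247212508 across(+x world) 0.25034808986404505 relhead deg 0.0822073823191993 zmed 67.40433193731872
[ 548.25981252 -102.06048708  162.15178837] [ 0.18146183 -0.1309024   0.00246389]
side 0.92 zmed 67.3 ((546.927734375, 230.43194580078125), (238.3739776611328, 96.75435638427734), 88.13738250732422) [[495.0, 113.0], [591.0, 110.0], [599.0, 348.0], [502.0, 351.0]]
side pin [555. 231.   0.] 0.62
top 0.58 zmed 68.5 ((547.8262939453125, 227.33132934570312), (237.0218963623047, 98.8909912109375), 88.42247009277344) [[495.0, 110.0], [594.0, 108.0], [601.0, 344.0], [502.0, 347.0]]
top pin [549. 222.   0.] 0.78
```

View pics/side9c.png

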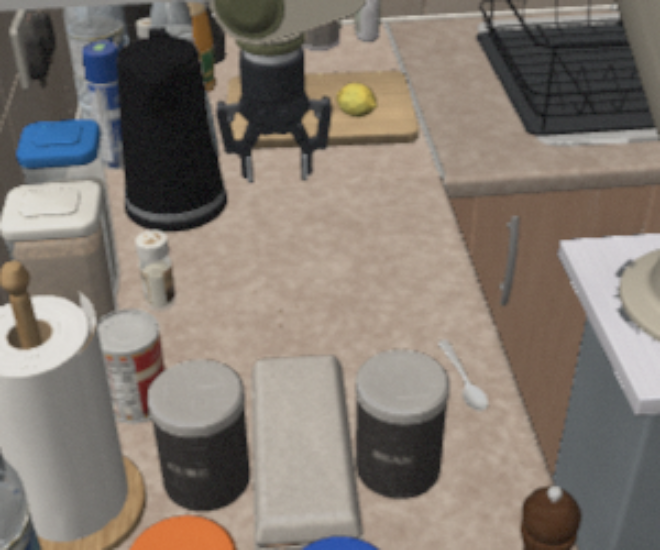

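View pics/top9c.png

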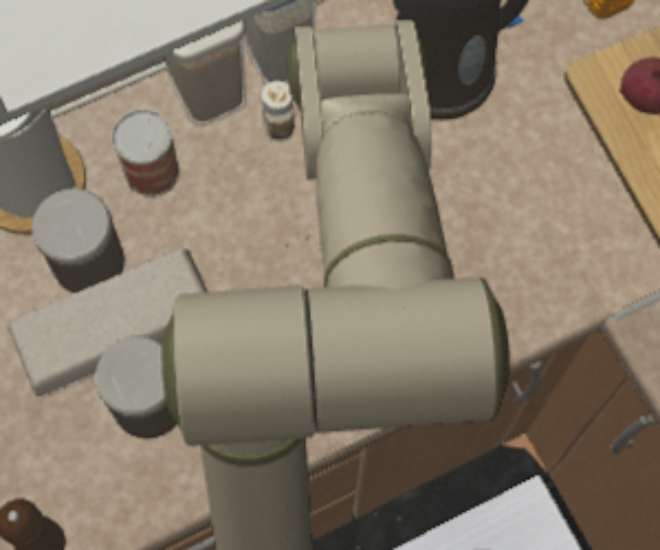

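The carton lies straight and centred between the dark canisters in both views: (305,450) in the side crop and (110,320) in the top crop. The gripper is well clear. I check the lid's slope, then hand in.

```bash
python3 - <<'E'
from h import *
im,d=capture("side");P=cloud("side",d)
Q=P[(abs(P[...,0]-547)<38)&(abs(P[...,1]-229)<100)&(P[...,2]>50)&(P[...,2]<90)]
A=np.c_[Q[:,:2],np.ones(len(Q))];k=np.linalg.lstsq(A,Q[:,2],rcond=None)[0];print("slope",k,len(Q))
if abs(k[0])<0.06: print(finish_job())
E
```

```text
slope [-1.14145436e-02  8.59033680e-05  7.38643514e+01] 2160
the job is handed in; nothing more can be done
None
```

The lid is shut, the carton lies straight in the gap between the two dark canisters, and the job is handed in. I had used about 17 s of the 64 s at my last readings; no verdict was reported.

- **Lid:** I pushed it over with the closed fingertips and pressed it down with about 13 N. In the last check its top was level to within 0.011 rad (limit 0.08) at a height of about 67 mm.
- **Push:** I moved the carton end first with the fingers part open across its rear end, and turned it to line up before it entered the gap. The forces I read were up to about 7 N.
- **Final position (side camera):** The carton is 1 mm from the middle of the gap along it, 0.3 mm off across it, and 0.1° off its direction. The gripper is well clear.
- **Disagreements:** The top camera put the middle about 3 mm further back. The keypoint network differed by up to about 9 mm. Both are within the tolerances.
- **Bystanders:** I saw none of them moved in the pictures, but I did not measure them.

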